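# Hold the bend tester's guard at its balance point

## Robot

A 7-joint arm with a two-finger parallel gripper is mounted at the origin on the work surface. World frame = base frame: x ahead of the robot, y to its left, z up, the work surface at z = 0. Lengths are in m, angles in rad, forces in N, time in s.
With the tool pointing down it reaches from about 0.425 to 0.925 m from the base axis. Payload 6.8 kg.
Tool frame: the origin (TCP) lies on the front face of the gripper's body, between the roots of the fingers; the fingertips stand 73 mm ahead of it and the grasp point (between the pads) lies 54 mm ahead of it (tcp_to_tips is the distance from the TCP to the fingertips, in m); z points along the fingers, x is the direction in which the jaws open and shut, and the axes are right-handed (so a half turn about z gives the same grasp; the last joint's range is limited). The gripper opens to 85 mm and grips with 20 to 120 N. Pads are 22 mm wide; open, the fingers measure 114 mm over their backs; the gripper's body (76 mm by 85 mm) begins 54 mm behind the grasp point. The pads swing forward as they close: fully open they stand 13 mm farther back than shut.
Start: joints at [1.211, 0.477, 0.022, 1.555, -0.011, 1.109, -0.083], TCP at [0.168, -0.654, 0.304] pointing down, gripper open.
Joint ranges: [-2.96, 2.96], [-0.34, 2.1], [-1.41, 1.46], [0.24, 2.44], [-1.37, 4.51], [0.17, 1.92], [-2.96, 2.96]. Speed limits (rad/s): [2.39, 2.39, 3.14, 3.14, 3.14, 3.14, 3.14].

## Interface

Orientations are given as a unit quaternion [w, x, y, z].
In Python, from station import get_obs, read_camera, hand_in, look_for, silhouettes, tcp_to_tips gives the robot as it stands. The module is installed in compiled form; this text tells all that it offers.
- The arm moves only by the tool apply_moves, never from a script. Its argument "moves" is a list of rows, each a list of 3 entries, a list of its own where there are three numbers: the shift along the tool's x, y, z in units of 25 mm (1.0 is 25 mm), then the turn, a rotation vector about the tool's x, y, z in units of 10 degrees (1.0 is 10 degrees), then the gripper's target within -1 to 1 (fully open at 1, half-way at 0, shut at -1). In form: [[[dx, dy, dz], [rx, ry, rz], jaw], ...]. A call has 1 to 20 rows; each row is the pose to reach, as a shift and turn from the pose commanded when the call began, along the tool's axes at that moment; what a row does not reach only later rows make up. A row lasts 1/8 s, in which the tool goes at most 62.5 mm and 10.7 degrees, less where a joint would pass 70% of its speed; a pose out of reach is approached as far as the arm can. A call with a gripper value outside its range is refused whole. The fingers move at their own pace and stop on an object; "force" is the grip in N (left out, the last holds). Time passes only in rows, so rows that repeat a pose let the fingers close. It gives the time, the measured TCP pose, the force and the opening at its end, in the units of the state.
- get_obs(): the state, without advancing time (a new reading comes with each control period).
- read_camera(name): name is "scene" or "side" or "wrist"; returns a dict with "color" (400x640x3 uint8, red, green, blue), "mtx" (3x3 intrinsics, pixels), "k1" (the pictures are not rectified: a ray, as slopes to the right and down, at radius r is drawn at 1 + k1 r^2 times it, then the intrinsics apply), "eye" and "rotation" of the camera in the world; the wrist camera has in their place "hand_eye" (4x4, takes a point from camera to tool coordinates, whose origin is the TCP and whose axes are the tool frame's). Camera axes: x right, y up, looking along -z (the intrinsics and any distortion apply to the point x, -y, -z); pixel columns grow to the right and rows downward; lengths in m; the calibration is good to about 2 mm. A picture is of the moment at which its call begins: read the wrist's pose just before it. There is no depth.
- hand_in(): hands the job in, once; it reports no verdict.
Trained networks look in the newest picture that a camera, given by its name, has taken for a name from the list of things; names that differ only in an ending like _2 or _b are one class to them, and where a whole thing is asked for, a point or a joint stands for the part that bears it (a point fixed in the world has none). Each returns a list of dicts, best first, with "conf" (0 to 1); they miss things now and then, are a little off and sometimes report something else, mostly with a low value. They report only what shows in the picture. A call takes as long as a camera call.
- look_for(camera, query): "pixel" ([row, column] in pixels, amid what is visible of it).
- silhouettes(camera, query): "mask" (400x640 bool, what is visible of it) and "pixel" ([row, column] in pixels, amid what is visible of it).
The state is a dict: "t": time; "q": joint angles; "joint_vel": joint speeds; "joint_torque": joint torques, N m; "eef_pos": TCP position; "tool_rot": TCP orientation; "contact_force": force on the tool from outside, world axes, zero at the start; "torque": the same for the moment, N m; "gripper_width": opening from 0.0 (shut) to 1.0 (fully open).
Only numpy, scipy, OpenCV 4.12 (cv2) and the standard library are available. Lean on these libraries where they do the work, as an engineer would, in place of code of your own. Each camera call takes 0.05 s, during which the arm holds its last target.

## Task

Push the small red lever on the tester's latch head right down to free the guard, then take the guard flap by the middle of its yellow bar, swing it up to its over-centre balance point, standing upright where it would fall neither way, and hold it still there while I set the stay. Finish while still gripping the bar with the guard balanced: do not let go, do not let it tip over backward, leave the lever down, and leave everything else where it is.

Things in the scene. Friction and masses are not known exactly. Their poses are not given: they have to be found in the camera images.
- tester: Grey bench bend tester, fixed: base 250 (x) x 280 (y) mm, deck top 50 mm up. Origin at table height under the middle of the guard's hinge line. x points from its front (towards the robot, turned up to 32 deg) to its back; y to its left, along the hinge line, towards the latch head; z up. Guard flap: clear panel in aluminium frame, 160 mm wide, 100 mm tall, about 0.4 kg, with a D-handle on top.
- guard_hinge (a point): Middle of the guard's hinge line, 85 mm above the table; the line runs along the tester's y axis.
- guard (a joint): Guard flap angle, rad. 0 = as found, leaning 0.873 rad (50 deg) forward of upright to the tester's front, on its stop; grows as it swings up and back; 0.873 = upright, its balance point (mass straight over the hinge); 1.745 = leaning 50 deg back on the other stop. Hinge nearly frictionless: let go, it falls to a stop.
- guard_bar (a point): Middle of the yellow round grip bar: 12 mm diameter, parallel to the hinge line, 165 mm from it (191 mm above the table as found, 250 mm with the guard upright), 102 mm clear between its side arms, 65 mm open space between bar and panel. Gripped from above, closing along the tester's x, it can turn in the grip while the gripper keeps pointing down.
- latch (a joint): Latch lever angle, rad. 0 = red pad up, blade hooked behind the guard's catch pin, guard locked; grows as the pad goes down; 0.95 = right down on its stop, guard free (free from about 0.75). Pivot: axis along the tester's x, 108 mm above the table, 50 mm in front of and 128 mm left of the tester's origin. Takes 1 to 2 N at the pad; stays where left.
- lever_pad (a point): Centre of the upper face of the lever's red pad (26 mm along the tester's x, 30 mm along the lever, 10 mm thick), 85 mm from the pivot. As found (lever at 0 to 0.1 rad) about 140 to 150 mm above the table; right down about 71 mm. Push it straight down from above.
- specimen: Bystander, leave alone: flat steel test bar 130 x 12 x 6 mm lying across two supports on the tester's deck; origin under its centre
- check_weight: Bystander, leave alone: brass knobbed check weight, 34 mm across, 43 mm tall, on the tester's deck; origin under its centre
- grip_clamp: Bystander, leave alone: aluminium two-jaw specimen clamp, 70 x 60 x 80 mm with a side screw; origin under its centre
- wedge_jaw: Bystander, leave alone: steel wedge jaw insert, 80 x 32 x 22 mm; origin under its middle
- coupon_tray: Bystander, leave alone: blue open tray 160 x 110 x 30 mm with white dog-bone coupons; origin under its centre
- screwdriver: Bystander, leave alone: green-handled screwdriver 190 mm long, lying
- caliper: Bystander, leave alone: steel sliding caliper 200 mm long, lying
- screw_jar: Bystander, leave alone: clear jar with cap, 56 mm across, 65 mm tall; origin under its centre

How it is judged:
On the way:
1. the latch lever is pushed right down (at least 0.75 of 0.95 rad) while the guard still leans at its front stop (value of joint latch above 0.75 rad and value of joint guard below 0.2 rad), for 0.2 s.
At the end, for the whole second after the job is handed in: The guard stands within 0.12 rad (7 deg) of upright and still (under 0.1 rad/s), held by the gripper: the fingers press on it with more than 1.5 N and the grasp point is within 35 mm of the middle of the yellow bar; the lever is still down (over 0.7 rad) (value of joint guard between 0.753 and 0.993 rad and velocity of joint guard between -0.1 and 0.1 rad/s and contact force between the fingers and guard above 1.5 N and distance between the grasp point and guard_bar below 0.035 m and value of joint latch above 0.7 rad); the arm keeps its last pose, push and grip.
It fails at once if the guard is tipped well past its balance point (0.4 rad beyond upright) (value of joint guard above 1.273 rad).
It fails at once if a bystander is shifted by more than 30 mm (distance of any of specimen, check_weight, grip_clamp, wedge_jaw, coupon_tray, screwdriver, caliper, screw_jar from where it was at the start of the episode above 0.03 m).
It also fails if it takes over 48 s, if anything falls off the work surface, if the arm or the gripper's body presses on something with over 40 N, if the wrist force passes 120 N, or if a joint passes its speed limit or range.

## Working session

There is one attempt and no reset: what is moved stays moved. The work goes in short steps, Python scripts to look and compute and a tool call to move; the robot and the scene stay as the last step left them, time stands still between calls to the robot, and variables do not carry over. Pictures are saved under pics/ and viewed, and the job is handed in when it is done.

Besides the shell and the picture viewer there is one more tool, called after "Emit:" in YAML: its name, and indented under it one key for each argument. apply_moves: Moves the arm, as the interface text tells. Its arguments: {"type":"object","properties":{"moves":{"type":"array"},"force":{"type":"number"}},"required":["moves"]}

```bash
mkdir -p pics
cat > h.py <<'E'
import numpy as np, cv2
from station import *
def snap(name,tag):
    c=read_camera(name); cv2.imwrite(f'pics/{tag}.png',c['color'][:,:,::-1]); return c
E
python3 - <<'E'
from h import *
o=get_obs(); print(o)
for n in ['scene','side','wrist']:
    c=snap(n,n+'0'); print(n,c['mtx'].tolist(),c['k1'],c.get('eye'),c.get('rotation'),c.get('hand_eye'))
    for q in ['tester','guard_bar','lever_pad','guard','latch']:
        print(q,[(np.round(d['pixel'],1).tolist(),round(d['conf'],2)) for d in look_for(n,q)][:3])
E
```

```text
{'t': 0.0, 'q': array([ 1.21090611,  0.47780679,  0.02234433,  1.55644805, -0.01152588,
        1.10933064, -0.08310009]), 'joint_vel': array([-1.32796311e-03, -1.02660068e-03,  1.88619490e-03,  3.47967735e-04,
       -1.12472801e-03,  2.25640204e-04, -2.79379629e-05]), 'joint_torque': array([ 5.57537132e-04, -5.96438920e+01,  1.60790998e+00, -2.81190044e+01,
        1.24860794e-02,  9.21176921e-03, -4.13003050e-06]), 'eef_pos': array([ 0.16804956, -0.65326434,  0.30292264]), 'tool_rot': array([-5.23465194e-04,  7.90298291e-01, -6.12721586e-01, -7.71644334e-04]), 'contact_force': array([0.20363991, 0.76420311, 0.44041304]), 'torque': array([ 0.00833594, -0.0170058 ,  0.00563146]), 'gripper_width': 0.9989173618944975}
scene [[478.2920726697809, 0.0, 324.358933478161], [0.0, 478.2920726697809, 195.32633247822773], [0.0, 0.0, 1.0]] 0.01596879908087331 [1.14238541 0.93409179 0.84505619] [0.26019629 0.15322589 0.46465173 0.83241725] None
tester [([227.9, 299.3], 0.88)]
guard_bar [([196.1, 308.3], 0.61)]
lever_pad [([216.2, 345.1], 0.81)]
guard [([194.9, 307.3], 0.56)]
latch [([215.9, 345.
[... 200 characters left out ...]
216318] [-0.04733985 -0.01760924  0.43516386  0.89893341] None
tester [([215.1, 307.7], 0.88)]
guard_bar [([189.1, 318.4], 0.86)]
lever_pad []
guard [([187.3, 319.3], 0.62), ([215.6, 307.0], 0.38)]
latch [([219.4, 322.1], 0.46)]
wrist [[331.42659726953934, 0.0, 316.46613239941223], [0.0, 331.42659726953934, 200.31390213096395], [0.0, 0.0, 1.0]] -0.03181464154229461 None None [[ 9.99999980e-01 -1.97300929e-04 -2.04748669e-05  4.26118636e-04]
 [-1.94640055e-04 -9.56105112e-01 -2.93023849e-01 -7.45988674e-02]
 [ 3.82377528e-05  2.93023848e-01 -9.56105132e-01 -7.09656699e-02]
 [ 0.00000000e+00  0.00000000e+00  0.00000000e+00  1.00000000e+00]]
tester []
guard_bar []
lever_pad []
guard []
latch []
```

View pics/scene0.png

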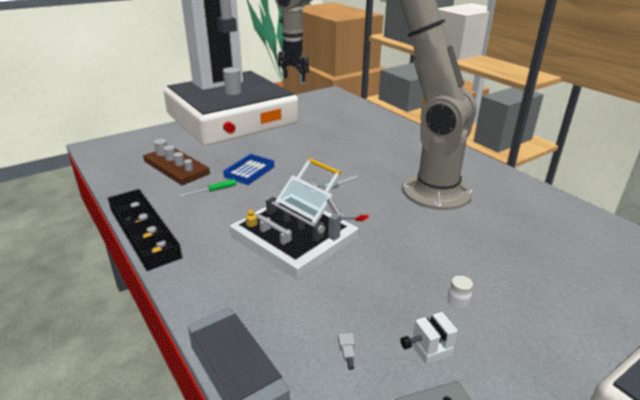

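View pics/side0.png

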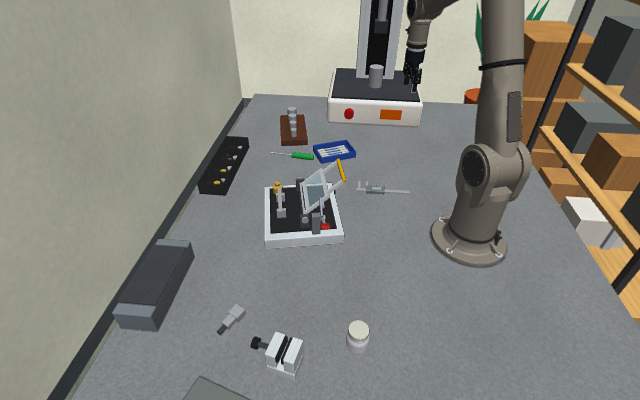

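```bash
cat >> h.py <<'E'
from scipy.spatial.transform import Rotation as R
from scipy.optimize import least_squares
def camT(c,obs=None):
    if 'eye' in c and c.get('eye') is not None:
        w,x,y,z=c['rotation']; return R.from_quat([x,y,z,w]).as_matrix(),np.array(c['eye'])
    w,x,y,z=obs['tool_rot']; Rt=R.from_quat([x,y,z,w]).as_matrix(); H=np.array(c['hand_eye'])
    return Rt@H[:3,:3],Rt@H[:3,3]+obs['eef_pos']
def proj(c,P,obs=None):
    Rm,e=camT(c,obs); p=(np.atleast_2d(P)-e)@Rm
    s=np.stack([p[:,0],-p[:,1]],1)/(-p[:,2:3]); r2=(s**2).sum(1,keepdims=True); s=s*(1+c['k1']*r2)
    K=np.array(c['mtx']); return np.stack([K[1,1]*s[:,1]+K[1,2],K[0,0]*s[:,0]+K[0,2]],1) # row,col
def tri(obsv):
    f=lambda P:np.concatenate([(proj(c,P,o)[0]-px) for c,px,o in obsv])
    r=least_squares(f,[0.6,0,0.15]); return r.x,np.round(r.fun,1)
E
python3 - <<'E'
from h import *
cs={}
for n in ['scene','side']:
    c=snap(n,n+'1'); cs[n]=c
    hsv=cv2.cvtColor(c['color'],cv2.COLOR_RGB2HSV)
    r,co={'scene':(150,240,),'side':(150,240)}[n],{'scene':(280,380),'side':(290,360)}[n]
    box=np.zeros(hsv.shape[:2],bool); box[r[0]:r[1],co[0]:co[1]]=1
    y=(abs(hsv[...,0].astype(int)-22)<7)&(hsv[...,1]>130)&(hsv[...,2]>100)&box
    rd=((hsv[...,0]<8)|(hsv[...,0]>172))&(hsv[...,1]>130)&(hsv[...,2]>80)&box
    for k,m in [('y',y),('r',rd)]:
        m=m.astype(np.uint8); N,l,st,ce=cv2.connectedComponentsWithStats(m)
        for i in range(1,N):
            if st[i,4]>8:
                p=np.argwhere(l==i); u=np.linalg.svd(p-p.mean(0),full_matrices=False)[2][0]; t=(p-p.mean(0))@u
                print(n,k,st[i],p.mean(0).round(1),(p.mean(0)+u*t.min()).round(1),(p.mean(0)+u*t.max()).round(1))
    x0,y0=(220,140) if n=='scene' else (250,140)
    cr=c['color'][y0:y0+140,x0:x0+160]; cv2.imwrite(f'pics/{n}1c.png',cv2.resize(cr,None,fx=4.2,fy=4.2,interpolation=cv2.INTER_CUBIC)[:,:,::-1])
E
```

```text
scene y [309 159  32  15 103] [166.  324.2] [159.3 308.9] [172.9 340.1]
scene r [356 215  12   6  56] [217.4 361.5] [218.9 356. ] [215.9 367.2]
side y [337 159   9  24  80] [170.5 340.9] [158.9 337.5] [182.2 344.3]
side r [320 223  10   7  51] [225.8 324.8] [225.7 329. ] [225.8 320. ]
```

View pics/scene1c.png

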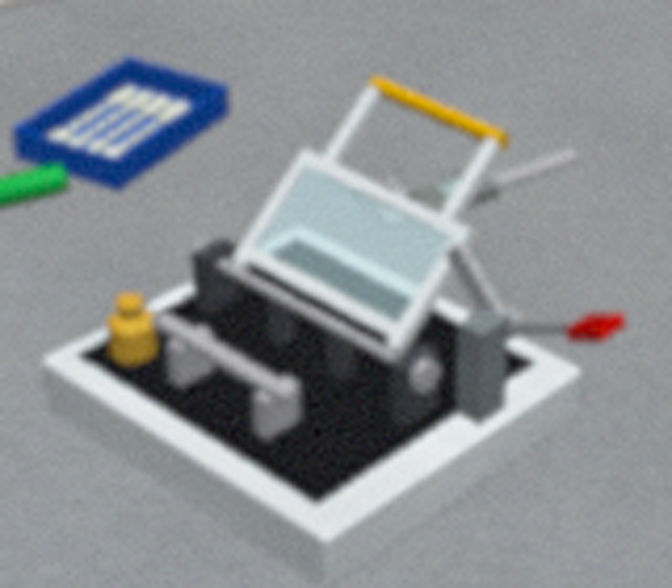

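View pics/side1c.png

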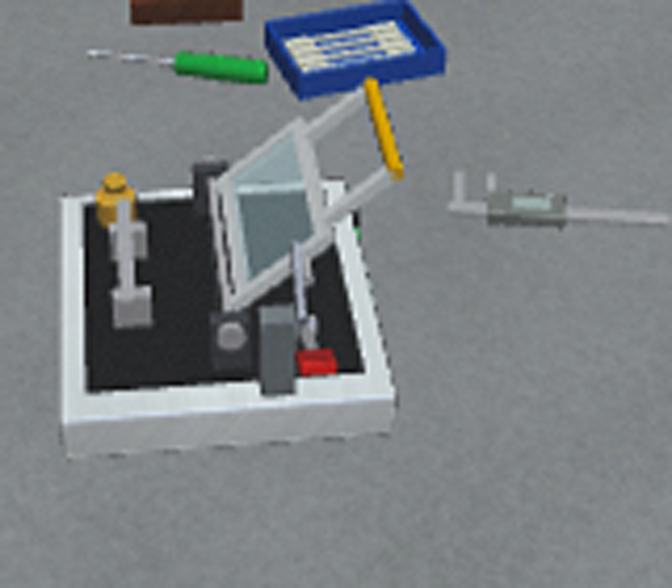

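Run:
```python
from h import *
S=read_camera('scene'); D=read_camera('side')
P={}
for k,a,b in [('bar',(166,324.2),(170.5,340.9)),('barR',(159.8,309.7),(159.5,337.6)),('barL',(172.4,339.4),(181.8,344.2)),('pad',(217.4,361.5),(225.8,324.8))]:
    P[k],r=tri([(S,a,None),(D,b,None)]); print(k,P[k].round(4),r)
d=P['barL']-P['barR']; print(np.linalg.norm(d),d)
# joint fit of tester pose x,y,yaw
def pts(p):
    x,y,t=p[:3]; Rm=R.from_euler('z',t).as_matrix(); s,c=np.sin(.873),np.cos(.873)
    L=[[-.165*s,0,.085+.165*c],[-.165*s,.051+.0055,.085+.165*c],[-.165*s,-.0565,.085+.165*c],[-.05,.128+.085*np.cos(p[3]),.108+.085*np.sin(p[3])]]
    return np.array(L)@Rm.T+[x,y,0]
for k,g in [('a',0.45)]:
  f=lambda p:np.concatenate([(proj(S,pts(p))-[(166,324.2),(172.4,339.4),(159.8,309.7),(217.4,361.5)]).ravel(),(proj(D,pts(p))-[(170.5,340.9),(181.8,344.2),(159.5,337.6),(225.8,324.8)]).ravel()])
  r=least_squares(f,[.55,0,0,.45]); print(r.x,np.degrees(r.x[2]),r.fun.round(1)); print(pts(r.x).round(4))
```

```text
bar [ 0.4269 -0.0679  0.1927] [ 0.1  0.  -0.1  0. ]
barR [ 0.4411 -0.1237  0.1951] [-0.5 -0.2  0.6 -0. ]
barL [ 0.4136 -0.0111  0.192 ] [ 0.5  0.2 -0.6  0. ]
pad [0.4584 0.1469 0.1457] [-0.2 -0.1  0.2 -0. ]
0.11599012552838787 [-0.0275534   0.11262516 -0.00317703]
[ 0.55004929 -0.0428759   0.21505751  0.4517551 ] 12.321887807101241 [ 0.3 -0.3  0.4 -0.8  0.3  0.3 -0.2 -0.   0.   0.1 -1.  -0.2  1.5  0.7
  0.2  0.3]
[[ 0.4265 -0.0699  0.191 ]
 [ 0.4145 -0.0147  0.191 ]
 [ 0.4386 -0.1251  0.191 ]
 [ 0.4576  0.1462  0.1451]]
```

```bash
cat >> h.py <<'E'
def mv(targets,yaw):
    o=get_obs(); w,x,y,z=o['tool_rot']; Rt=R.from_quat([x,y,z,w])
    cur=o['eef_pos']
    xa=np.array([np.cos(yaw),np.sin(yaw),0]); za=np.array([0,0,-1.]); Rn=R.from_matrix(np.stack([xa,np.cross(za,xa),za],1))
    rv=np.degrees((Rt.inv()*Rn).as_rotvec())/10
    for t in targets: print(np.round((np.array(t)-cur)@Rt.as_matrix()/.025,2),rv.round(2))
E
python3 - <<'E'
from h import *
mv([(.40,-.40,.37),(.44,-.12,.37),(.458,.147,.32)],np.radians(12.5))
E
```

```text
[ -7.52 -11.51  -2.64] [ 0.   -0.   -8.81]
[-17.97 -15.85  -2.64] [ 0.   -0.   -8.81]
[-28.13 -19.21  -0.64] [ 0.   -0.   -8.81]
```

Emit:
apply_moves:
  moves:
    - [[-1,-1.5,-1],[0,0,-0.8],-1]
    - [[-2.5,-3.8,-2],[0,0,-1.8],-1]
    - [[-4,-6,-2.6],[0,0,-2.8],-1]
    - [[-5.5,-8.5,-2.6],[0,0,-3.8],-1]
    - [[-7.5,-11.5,-2.6],[0,0,-4.8],-1]
    - [[-9.5,-12.4,-2.6],[0,0,-5.8],-1]
    - [[-11.5,-13.2,-2.6],[0,0,-6.8],-1]
    - [[-13.5,-14,-2.6],[0,0,-7.8],-1]
    - [[-15.7,-15,-2.6],[0,0,-8.8],-1]
    - [[-18,-15.9,-2.6],[0,0,-8.8],-1]
    - [[-20,-16.6,-2.6],[0,0,-8.8],-1]
    - [[-22,-17.2,-2.4],[0,0,-8.8],-1]
    - [[-24,-17.9,-2],[0,0,-8.8],-1]
    - [[-26,-18.5,-1.5],[0,0,-8.8],-1]
    - [[-28.1,-19.2,-0.7],[0,0,-8.8],-1]
    - [[-28.1,-19.2,-0.7],[0,0,-8.8],-1]
    - [[-28.1,-19.2,-0.7],[0,0,-8.8],-1]
  force: 40

```text
t: 3.22
eef_pos: [0.4581, 0.1457, 0.3214]
tool_rot: [0.0, 0.994, 0.108, -0.0]
contact_force: [0.0, -1.1, -1.0]
gripper_width: -0.001
```

Run:
```python
from h import *
o=get_obs(); print(o['q'].round(3),o['eef_pos'],o['tool_rot'],o['gripper_width'])
for n in ['wrist','side','scene']:
    c=snap(n,n+'2')
    for q in ['lever_pad','guard_bar']: print(n,q,[(np.round(d['pixel'],1).tolist(),round(d['conf'],2)) for d in look_for(n,q)][:2])
    P=[[.4576,.1462,.1451],[.4265,-.0699,.191],[.4145,-.0147,.191],[.4386,-.1251,.191]]
    print(proj(c,P,o).round(0).tolist())
```

```text
[ 0.267  0.22  -0.795  1.944  0.181  1.05  -0.39 ] [0.45808567 0.14571152 0.32138312] [ 2.43372176e-04  9.94118419e-01  1.08298082e-01 -1.85053356e-04] -0.00142528854895486
wrist lever_pad [([14.7, 556.0], 0.73), ([205.6, 316.3], 0.7)]
wrist guard_bar [([349.6, 313.9], 0.79), ([249.3, 376.4], 0.53)]
[[198.0, 316.0], [445.0, 225.0], [394.0, 219.0], [490.0, 231.0]]
side lever_pad []
side guard_bar [([193.4, 309.3], 0.86)]
[[226.0, 325.0], [171.0, 341.0], [181.0, 344.0], [161.0, 338.0]]
scene lever_pad [([215.2, 342.2], 0.5), ([229.5, 299.4], 0.45)]
scene guard_bar [([193.9, 303.2], 0.62), ([338.4, 434.5], 0.23)]
[[217.0, 361.0], [166.0, 324.0], [173.0, 339.0], [160.0, 310.0]]
```

View pics/wrist2.png

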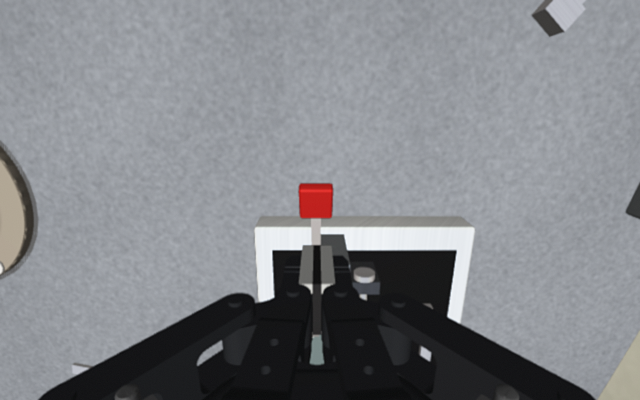

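View pics/side2.png

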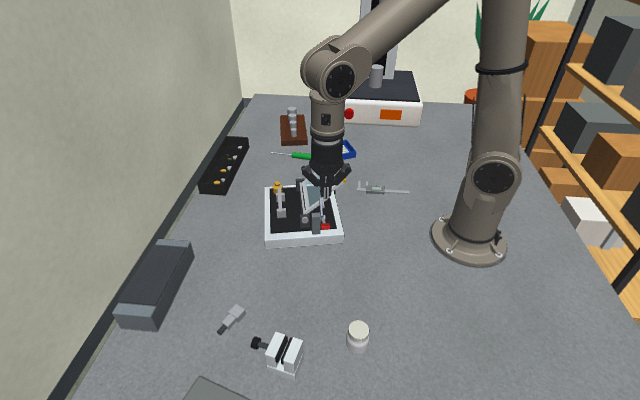

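Emit:
apply_moves:
  moves:
    - [[0,0,1.5],[0,0,0],-1]
    - [[0,0,3],[0,0,0],-1]
    - [[0,0,3.8],[0,0,0],-1]
    - [[0,0,4.3],[0,0,0],-1]
    - [[0,0,4.8],[0,0,0],-1]
    - [[0,0,5.3],[0,0,0],-1]
    - [[0,0,5.8],[0,0,0],-1]
    - [[0,0,6.2],[0,0,0],-1]
    - [[0,0,6.5],[0,0,0],-1]
    - [[0,0,6.7],[0,0,0],-1]
    - [[0,0,6.8],[0,0,0],-1]
    - [[0,0,6.8],[0,0,0],-1]

```text
t: 5.18
eef_pos: [0.458, 0.1462, 0.1513]
tool_rot: [-0.0, 0.994, 0.108, -0.0]
contact_force: [-0.9, 0.2, -0.4]
gripper_width: 0.001
```

Run:
```python
from h import *
o=get_obs(); print(o['eef_pos'],o['contact_force'])
c=snap('wrist','wrist3');c=snap('side','s3');cv2.imwrite('pics/side3.png',cv2.resize(c['color'][120:260,250:410],None,fx=4,fy=4,interpolation=cv2.INTER_CUBIC)[:,:,::-1])
```

```text
[0.45796539 0.14624523 0.15132073] [-0.89423611  0.20906916 -0.37617307]
```

View pics/wrist3.png

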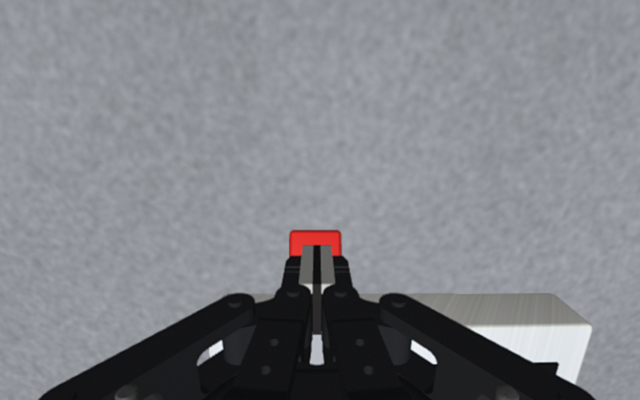

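View pics/side3.png

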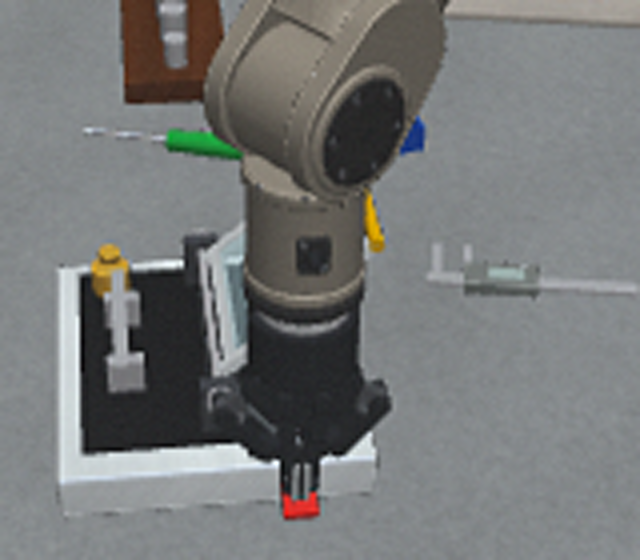

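Emit:
apply_moves:
  moves:
    - [[0,0,0.1],[0,0,0],-1]
    - [[0,0,0.15],[0,0,0],-1]
    - [[0,0,0.2],[0,0,0],-1]
    - [[0,0,0.2],[0,0,0],-1]

```text
t: 5.78
eef_pos: [0.4581, 0.1462, 0.1464]
tool_rot: [0.0, 0.994, 0.108, 0.0]
contact_force: [-0.1, -0.3, 1.7]
gripper_width: -0.0
```

Emit:
apply_moves:
  moves:
    - [[0,0,0.08],[0,0,0],-1]
    - [[0,0,0.12],[0,0,0],-1]
    - [[0,0,0.12],[0,0,0],-1]

```text
t: 6.15
eef_pos: [0.4586, 0.1467, 0.1449]
tool_rot: [0.0, 0.994, 0.108, 0.001]
contact_force: [-4.4, -1.5, 20.3]
gripper_width: -0.0
```

Run:
```python
from h import *
mv([(.458,.1462,.33),(.432,-.068,.34)],np.radians(12.5))
```

```text
[-0.01  0.02 -7.4 ] [ 0.01 -0.01 -0.01]
[-2.87  8.16 -7.8 ] [ 0.01 -0.01 -0.01]
```

Emit:
apply_moves:
  moves:
    - [[0,0,-1],[0,0,0],-1]
    - [[0,0,-3],[0,0,0],-1]
    - [[0,0,-5],[0,0,0],-1]
    - [[0,0,-7],[0,0,0],-0.5]
    - [[-0.8,2,-7.8],[0,0,0],0]
    - [[-1.5,4,-7.8],[0,0,0],0.2]
    - [[-2.2,6,-7.8],[0,0,0],0.2]
    - [[-2.9,8,-7.8],[0,0,0],0.2]
    - [[-2.9,8.2,-7.8],[0,0,0],0.2]
    - [[-2.9,8.2,-7.8],[0,0,0],0.2]

```text
t: 7.4
eef_pos: [0.4313, -0.0694, 0.3383]
tool_rot: [-0.0, 0.994, 0.108, -0.0]
contact_force: [-0.2, -0.6, 0.1]
gripper_width: 0.596
```

Run:
```python
from h import *
o=get_obs(); print(o['q'].round(3),o['eef_pos'],o['contact_force'],o['gripper_width'])
W=snap('wrist','wrist4');c=snap('side','s4');cv2.imwrite('pics/side4.png',cv2.resize(c['color'][120:260,250:410],None,fx=4,fy=4,interpolation=cv2.INTER_CUBIC)[:,:,::-1])
P=[[.4265,-.0699,.191],[.4145,-.0147,.191],[.4386,-.1251,.191]]
print(proj(W,P,o).round(1).tolist())
hsv=cv2.cvtColor(W['color'],cv2.COLOR_RGB2HSV)
m=((abs(hsv[...,0].astype(int)-22)<8)&(hsv[...,1]>130)&(hsv[...,2]>80)).astype(np.uint8)
N,l,st,ce=cv2.connectedComponentsWithStats(m)
print([(st[i].tolist(),ce[i].round(1).tolist()) for i in range(1,N) if st[i,4]>100])
```

```text
[ 0.656  0.09  -0.666  2.015  0.063  1.057  0.177] [ 0.43131132 -0.06935498  0.33825177] [-0.16034193 -0.62638125  0.14654958] 0.5964283083883634
[[209.9, 309.7], [127.0, 309.4], [281.7, 310.1]]
[([300, 125, 18, 171, 2796], [309.1, 208.1]), ([473, 236, 39, 36, 916], [492.2, 254.8]), ([611, 314, 14, 16, 133], [618.3, 321.7]), ([586, 358, 13, 15, 115], [592.7, 365.6])]
```

View pics/wrist4.png

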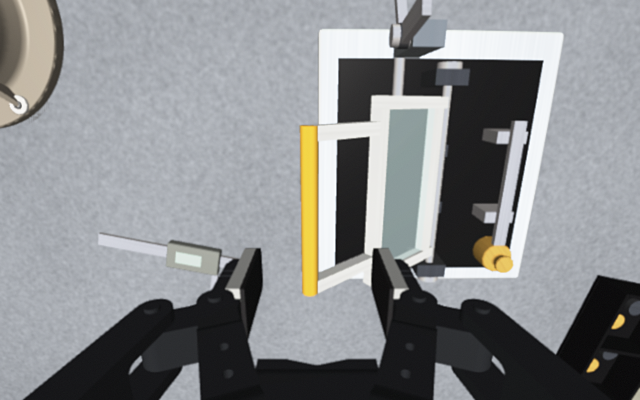

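View pics/side4.png

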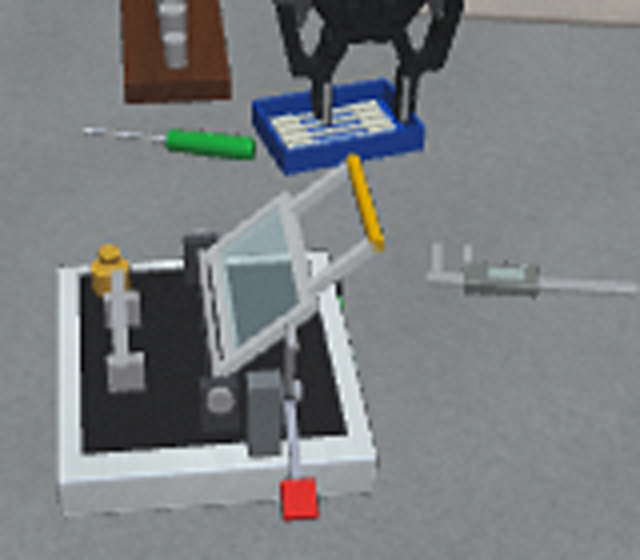

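Emit:
apply_moves:
  moves:
    - [[-0.2,0,1],[0,0,0],0.2]
    - [[-0.2,0,2],[0,0,0],0.2]
    - [[-0.2,0,3],[0,0,0],0.2]
    - [[-0.2,0,3.7],[0,0,0],0.2]
    - [[-0.2,0,3.7],[0,0,0],0.2]

```text
t: 8.12
eef_pos: [0.4259, -0.0692, 0.245]
tool_rot: [-0.001, 0.994, 0.11, -0.001]
contact_force: [0.8, -0.2, -0.0]
gripper_width: 0.601
```

Run:
```python
from h import *
o=get_obs(); print(o['q'].round(3),o['eef_pos'],o['contact_force'],o['gripper_width'])
W=snap('wrist','wrist5');c=snap('side','s5');cv2.imwrite('pics/side5.png',cv2.resize(c['color'][120:260,250:410],None,fx=4,fy=4,interpolation=cv2.INTER_CUBIC)[:,:,::-1])
```

```text
[ 0.612  0.212 -0.657  2.135  0.17   0.848  0.073] [ 0.42593006 -0.06921444  0.2449812 ] [ 0.76753368 -0.1556572  -0.03322433] 0.6008312713956124
```

View pics/wrist5.png

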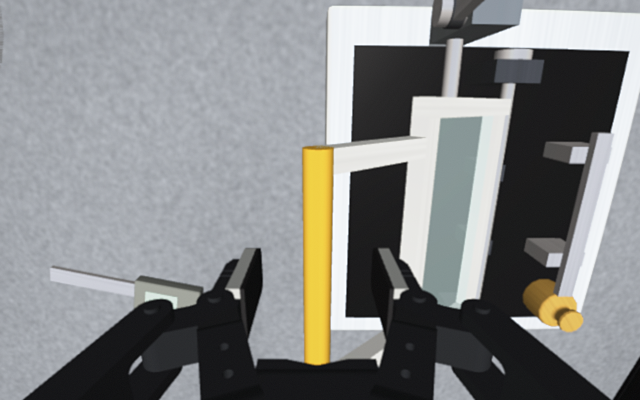

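View pics/side5.png

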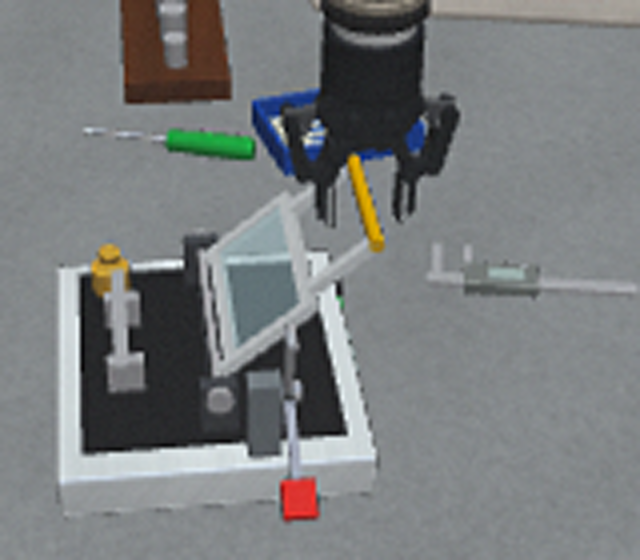

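The bar (column ~317, rows 148–365 in the wrist view) is centred between the pads; lever is down. Close.

Emit:
apply_moves:
  moves:
    - [[0,0,0],[0,0,0],-0.2]
    - [[0,0,0],[0,0,0],-0.5]
    - [[0,0,0],[0,0,0],-0.8]
    - [[0,0,0],[0,0,0],-1]
    - [[0,0,0],[0,0,0],-1]
    - [[0,0,0],[0,0,0],-1]
    - [[0,0,0],[0,0,0],-1]
  force: 40

```text
t: 9.1
eef_pos: [0.4265, -0.0708, 0.2464]
tool_rot: [0.0, 0.994, 0.108, -0.0]
contact_force: [-2.4, -0.2, 6.7]
gripper_width: 0.122
```

Run:
```python
from h import *
o=get_obs(); print(o['q'].round(3),o['eef_pos'],o['tool_rot'],o['contact_force'],o['gripper_width'])
print(np.array([(-.165*np.sin(a)+.165*np.sin(.873), .165*np.cos(a)-.165*np.cos(.873)) for a in .873*(1-np.arange(1,15)/14)])/.025)
```

```text
[ 0.614  0.209 -0.655  2.133  0.17   0.849  0.073] [ 0.42646478 -0.07076089  0.24635358] [ 2.19245602e-04  9.94141433e-01  1.08086835e-01 -7.81845161e-06] [-2.35155772 -0.1854118   6.65631302] 0.12211456212827254
[[0.27409602 0.3069133 ]
 [0.56678516 0.59614932]
 [0.87692967 0.86658376]
 [1.20332399 1.11716539]
 [1.54469937 1.34692016]
 [1.89972882 1.55495499]
 [2.2670323  1.74046121]
 [2.64518204 1.90271773]
 [3.03270811 2.04109384]
 [3.42810415 2.15505164]
 [3.82983318 2.24414816]
 [4.23633362 2.30803707]
 [4.64602535 2.34647002]
 [5.05731583 2.35929763]]
```

Emit:
apply_moves:
  moves:
    - [[0.13,0,-0.15],[0,0,0],-1]
    - [[0.27,0,-0.3],[0,0,0],-1]
    - [[0.42,0,-0.45],[0,0,0],-1]
    - [[0.57,0,-0.6],[0,0,0],-1]
    - [[0.72,0,-0.73],[0,0,0],-1]
    - [[0.88,0,-0.87],[0,0,0],-1]
    - [[1.04,0,-0.99],[0,0,0],-1]
    - [[1.2,0,-1.12],[0,0,0],-1]
    - [[1.37,0,-1.23],[0,0,0],-1]
    - [[1.54,0,-1.35],[0,0,0],-1]
    - [[1.72,0,-1.45],[0,0,0],-1]
    - [[1.9,0,-1.55],[0,0,0],-1]
    - [[1.9,0,-1.55],[0,0,0],-1]

```text
t: 10.72
eef_pos: [0.4732, -0.0605, 0.2856]
tool_rot: [0.0, 0.994, 0.108, -0.0]
contact_force: [-4.8, -0.8, 7.9]
gripper_width: 0.12
```

Run:
```python
from h import *
o=get_obs(); print(o['eef_pos'],o['tool_rot'],o['contact_force'],o['torque'],o['gripper_width'])
W=snap('wrist','wrist6');c=snap('side','s6');cv2.imwrite('pics/side6.png',cv2.resize(c['color'][120:260,250:410],None,fx=4,fy=4,interpolation=cv2.INTER_CUBIC)[:,:,::-1])
```

```text
[ 0.47316264 -0.06048973  0.28557317] [ 2.96033398e-04  9.94134985e-01  1.08145913e-01 -6.84051655e-05] [-4.8465155  -0.78110553  7.93036326] [-0.26061656  1.18458467 -0.01497702] 0.12042988347955992
```

View pics/side6.png

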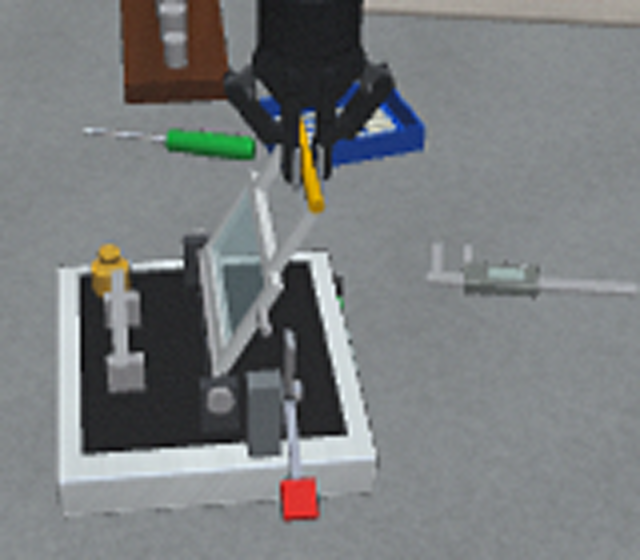

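View pics/wrist6.png

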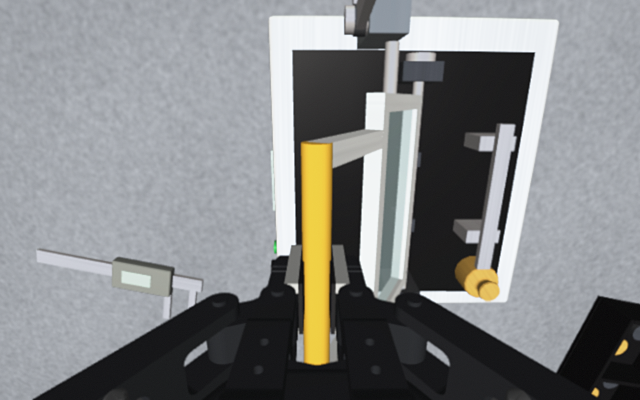

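Emit:
apply_moves:
  moves:
    - [[0.18,0,-0.1],[0,0,0],-1]
    - [[0.37,0,-0.19],[0,0,0],-1]
    - [[0.56,0,-0.27],[0,0,0],-1]
    - [[0.75,0,-0.35],[0,0,0],-1]
    - [[0.94,0,-0.42],[0,0,0],-1]
    - [[1.13,0,-0.49],[0,0,0],-1]
    - [[1.33,0,-0.55],[0,0,0],-1]
    - [[1.53,0,-0.6],[0,0,0],-1]
    - [[1.73,0,-0.65],[0,0,0],-1]
    - [[1.93,0,-0.69],[0,0,0],-1]
    - [[2.13,0,-0.72],[0,0,0],-1]
    - [[2.34,0,-0.75],[0,0,0],-1]
    - [[2.54,0,-0.78],[0,0,0],-1]
    - [[2.74,0,-0.79],[0,0,0],-1]
    - [[2.9,0,-0.8],[0,0,0],-1]
    - [[3.05,0,-0.81],[0,0,0],-1]
    - [[3.15,0,-0.81],[0,0,0],-1]
    - [[3.15,0,-0.81],[0,0,0],-1]
    - [[3.15,0,-0.81],[0,0,0],-1]
    - [[3.15,0,-0.81],[0,0,0],-1]

```text
t: 13.32
eef_pos: [0.5496, -0.0435, 0.3049]
tool_rot: [0.0, 0.994, 0.108, -0.0]
contact_force: [-0.9, -1.6, 0.6]
gripper_width: 0.121
```

Run:
```python
from h import *
o=get_obs(); print(o['eef_pos'],o['tool_rot'],o['contact_force'],o['torque'],o['gripper_width'])
W=snap('wrist','wrist7');c=snap('side','s7');cv2.imwrite('pics/side7.png',cv2.resize(c['color'][120:260,250:410],None,fx=4,fy=4,interpolation=cv2.INTER_CUBIC)[:,:,::-1])
c=snap('scene','sc7');cv2.imwrite('pics/scene7.png',cv2.resize(c['color'][110:270,220:380],None,fx=3.7,fy=3.7,interpolation=cv2.INTER_CUBIC)[:,:,::-1])
```

```text
[ 0.54964197 -0.04353577  0.30485777] [ 3.58354193e-05  9.94128283e-01  1.08207927e-01 -1.83474957e-05] [-0.91608297 -1.55839599  0.56270729] [-0.50759244  0.43219207  0.04286207] 0.12102453906463013
```

View pics/side7.png

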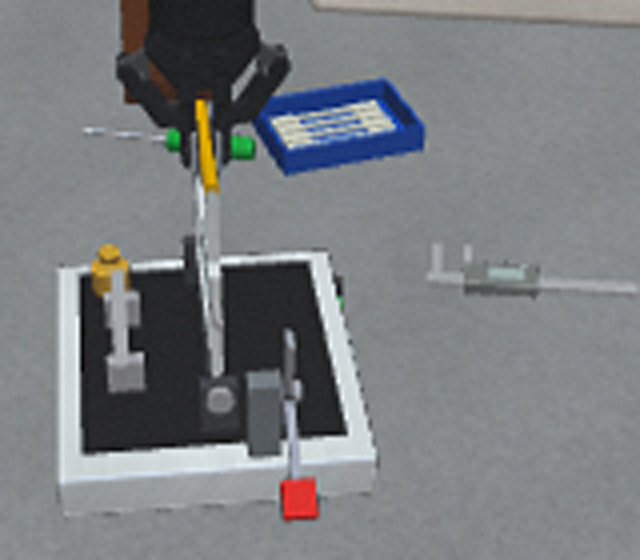

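View pics/wrist7.png

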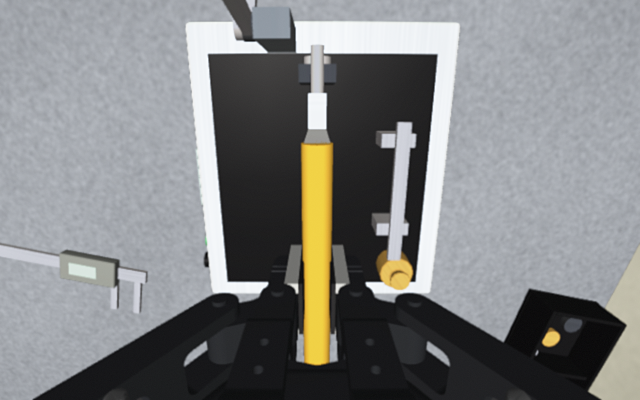

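View pics/scene7.png

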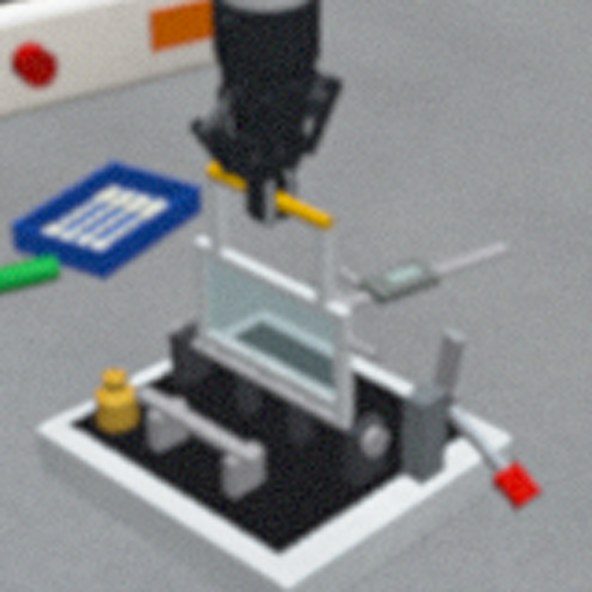

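Run:
```python
from h import *
o=get_obs(); print(o['t'],abs(o['joint_vel']).max(),o['contact_force'],o['gripper_width'],o['eef_pos'])
print(hand_in())
```

```text
13.475 0.001346600923341029 [-0.89754049 -2.36513866 -0.42285033] 0.12273717958339464 [ 0.54966361 -0.04353227  0.30489237]
the job is handed in; nothing more can be done
None
```

I pushed the red lever down to its stop; it pressed back with about 20 N there. I then gripped the yellow bar at its middle with a 40 N grip setting and swung the guard up to upright. I handed in at about 13.5 s, still gripping it.

- **Guard:** in the last wrist picture the bar, panel and hinge line up, so the guard stands upright. The outside force on the tool was under 3 N and the arm was still.
- **Grip:** the gripper is stopped at about 10 mm opening on the 12 mm bar. By my measured tester position, the grasp point is within about 1 mm of where the bar's middle should be.
- **Lever and bystanders:** the lever still shows down. The bystanders visible in the last pictures look unmoved, by eye only. I did not check the grip clamp, wedge jaw or screw jar again, but the arm did not work near them.

No check failed or disagreed. The hand-in gives no verdict, and I judged the guard angle from the pictures and the tool position, not from a joint reading.

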